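# Press down the proud blocks of a letterpress forme

### The job

Three wooden ornament blocks stick up out of the locked forme. With the fingertips press each one gently straight down, one after the other, until its wooden body is level with the wooden furniture around it: first the block with the round disc, then the one with the cross, last the one with the single bar. Do not pull a block up, and leave the ink tin, the mallet and the brass weight where they are.

Things in the scene. Friction and masses are not known exactly. Their poses are not given: they have to be found in the camera images.
- disc_top (a point): Centre of the top of the raised printing face of the disc block: a pale wooden block 50 x 50 mm, 14 mm thick, bearing on top, 3 mm high, a dark face in the shape of a round disc 36 mm across. x and y lie along the block's sides, z up. The block slides only straight up and down in its pocket in the forme; the face's top is at z = 0.033 m minus the joint value while nothing presses on it, so 0.023 m when seated.
- disc (a joint): How far the disc block has been pushed down (m). It starts between 0 and 0.003, sticking up 10 to 7 mm; 0.010 is fully seated, its pale wooden body level with the brown furniture. About 3 N of friction in the pocket: it stays where it is left. Under the block is springy packing: once seated it gives a further 3 mm or so at 12 N and up to 6 mm at 20 N (about 3 N per mm) and springs back level when let go; this give is not counted in the value. Negative: pulled up.
- cross_top (a point): Centre of the top of the raised printing face of the cross block: a pale wooden block 50 x 50 mm, 14 mm thick, bearing on top, 3 mm high, a dark face in the shape of an equal-armed cross (plus sign) 38 mm across, arms 13 mm wide, along the block's sides. x and y lie along the block's sides, z up. The block slides only straight up and down in its pocket in the forme; the face's top is at z = 0.033 m minus the joint value while nothing presses on it, so 0.023 m when seated.
- cross (a joint): How far the cross block has been pushed down (m). It starts between 0 and 0.003, sticking up 10 to 7 mm; 0.010 is fully seated, its pale wooden body level with the brown furniture. About 3 N of friction in the pocket: it stays where it is left. Under the block is springy packing: once seated it gives a further 3 mm or so at 12 N and up to 6 mm at 20 N (about 3 N per mm) and springs back level when let go; this give is not counted in the value. Negative: pulled up.
- bar_top (a point): Centre of the top of the raised printing face of the bar block: a pale wooden block 50 x 50 mm, 14 mm thick, bearing on top, 3 mm high, a dark face in the shape of one straight bar 40 mm long (along the point's y) and 12 mm wide. x and y lie along the block's sides, z up. The block slides only straight up and down in its pocket in the forme; the face's top is at z = 0.033 m minus the joint value while nothing presses on it, so 0.023 m when seated.
- bar (a joint): How far the bar block has been pushed down (m). It starts between 0 and 0.003, sticking up 10 to 7 mm; 0.010 is fully seated, its pale wooden body level with the brown furniture. About 3 N of friction in the pocket: it stays where it is left. Under the block is springy packing: once seated it gives a further 3 mm or so at 12 N and up to 6 mm at 20 N (about 3 N per mm) and springs back level when let go; this give is not counted in the value. Negative: pulled up.
- forme: The forme, fixed to the bench: a dark steel frame 196 mm (x) by 316 mm (y), filled with brown wooden furniture, both 20 mm high; origin at the centre of its underside, z up. Three pockets at (x, y) = (-28, -88), (28, 0), (-28, 88) mm hold the three blocks, any block in any pocket. Two lines of bright metal type, 12 x 60 mm, 23 mm high, stand at (46, -85) and (46, 85) mm: already down, not part of the job.
- ink_tin_center (a point): Centre (half-way up) of a loose steel ink tin, 72 mm across, 48 mm high, standing on the bench beyond the forme's +y side. To be left alone.
- mallet: Loose wooden mallet, 260 mm long, with a head 88 mm wide and 26 mm thick, lying on the bench beyond the forme's -y side; origin on its underside at half its length, handle along -x of its own frame, head at +x. To be left alone.
- weight_center (a point): Centre (half-way up) of a loose brass weight, 26 mm across, 30 mm high, with a waist and a knob, standing on the furniture near the middle of the forme's -x edge, between two of the blocks. To be left alone.

How it is judged:
By the outcome, as a careful person would: the job done as asked, in the order asked, and still so for the second after the job is handed in, with the robot touching nothing.
It also fails if it takes over 48 s, if anything falls off the work surface, if the arm or the gripper's body presses on something with over 40 N, if the wrist force passes 120 N, or if a joint passes its speed limit or range.

### The arm

A 6-joint arm with a two-finger parallel gripper is mounted at the origin on the work surface. World frame = base frame: x ahead of the robot, y to its left, z up, the work surface at z = 0. Lengths are in m, angles in rad, forces in N, time in s.
With the tool pointing down it reaches from about 0.275 to 0.875 m from the base axis. Payload 12.5 kg.
Tool frame: the origin (TCP) lies on the centre line of the jaws, within the pads' length; the fingertips stand r.finger_overhang ahead of it and the grasp point (between the pads) lies 3 mm ahead of it (r.finger_overhang is the distance from the TCP to the fingertips, in m); z points along the fingers, y is the line along which they close (so a half turn about z gives the same grasp; the last joint's range is limited). The gripper opens to 85 mm and grips with 20 to 120 N. Pads are 22 mm wide; open, the fingers measure 114 mm over their backs; the gripper's body (76 mm by 85 mm) begins 54 mm behind the grasp point. The pads swing forward as they close: fully open they stand 13 mm farther back than shut.
Start: joints at [1.153, 0.351, 1.652, -0, 1.139, -0.085], TCP at [0.18, 0.52, 0.253] pointing down, gripper open.
Joint ranges: [-2.75, 2.75], [-0.79, 2.1], [0.01, 2.65], [-1.57, 4.71], [0.07, 3.14], [-2.87, 2.87]. Speed limits (rad/s): [2.22, 2.22, 2.79, 3.14, 3.14, 3.14].

### API

Orientations are given as a unit quaternion [x, y, z, w].
In Python, from cell import r, optics gives the robot as it stands. The module is installed in compiled form; this text tells all that it offers. Calls block until the motion is done:
- r.move_to(position, orientation): joint-space move of the TCP to a pose.
- r.move_linear(position, rot=None, vel=0.15): straight line of the TCP; rot=None keeps the orientation; vel is the mean speed in m/s.
- r.set_joints(angles): joint-space move.
- r.set_gripper(opening, squeeze=None): opening from 0.0 (shut) to 1.0 (fully open); squeeze is the grip in N (None keeps the last); returns when the fingers have stopped.
- r.sleep(seconds).
- r.inverse_kinematics(position, orientation): joint angles nearest the present ones, or None.
- optics.get_image(name): name is "scene" or "side" or "wrist"; returns a dict with "pixels" (400x640x3 uint8, red, green, blue), "depth" (400x640 float32, m along the optical axis (not along the pixel's ray), 0 where there is no reading), "fx", "fy", "cx", "cy" (pixels), "D" ([k1, k2, p1, p2, k3] as OpenCV has them; the pictures are not rectified), "camera_from_world" (4x4, takes a point from world to camera coordinates); the wrist camera has in their place "mount" (4x4, takes a point from camera to tool coordinates, whose origin is the TCP and whose axes are the flange's). Camera axes: x right, y down, z forward; pixel columns grow to the right and rows downward; lengths in m; the calibration is good to about 2 mm. A picture is of the moment at which its call begins: read the wrist's pose just before it.
A pose or a line that the arm cannot do raises r.PlanningError and nothing moves.
- r.hand_in(): hands the job in; it is judged then, once.
Readings, each from a call of its own:
- r.current_t(): time.
- r.current_q(): joint angles.
- r.current_qvel(): joint speeds.
- r.current_effort(): joint torques, N m.
- r.current_tool_pos(): TCP position.
- r.current_ee_rot(): TCP orientation.
- r.current_contact_force(): force on the tool from outside, world axes, zero at the start.
- r.current_torque(): the same for the moment, N m.
- r.current_opening(): opening from 0.0 (shut) to 1.0 (fully open).
- r.current_finger_force(): force on a finger pad.
Only numpy, scipy, OpenCV 4.12 (cv2) and the standard library are available. Lean on these libraries where they do the work, as an engineer would, in place of code of your own. Each camera call takes 0.05 s, during which the arm holds its last target. There are 200 camera calls.

## Working session

There is one attempt and no reset: what is moved stays moved. The work goes in short steps, each a Python script; the robot and the scene stay as the last script left them, time stands still between calls to the robot, and variables do not carry over. Pictures are saved under pics/ and viewed, at most 10 in all, crops included, and the job is handed in when it is done.

```bash
mkdir -p pics; cat > h.py <<'E'
import numpy as np, cv2
from cell import r, optics
def K(d): return np.array([[d['fx'],0,d['cx']],[0,d['fy'],d['cy']],[0,0,1.]])
def toW(d,uv,z):  # intersect pixel rays with plane z (fixed cams)
    p=cv2.undistortPoints(np.float64(uv).reshape(-1,1,2),K(d),np.float64(d['D'])).reshape(-1,2)
    W=np.linalg.inv(d['camera_from_world'] if 'camera_from_world' in d else d['cfw'])
    o=W[:3,3]; v=np.c_[p,np.ones(len(p))]@W[:3,:3].T
    return o+v*((z-o[2])/v[:,2])[:,None]
E
python3 - <<'E'
from h import *
print(r.current_t(),r.finger_overhang,r.current_ee_rot(),r.current_contact_force())
for n in ['scene','side']:
    d=optics.get_image(n); cv2.imwrite(f'pics/{n}.png',d['pixels'][:,:,::-1]); np.savez(f'pics/{n}.npz',**d)
E
```

```text
0.0 0.022 [ 1.65628189e-01  9.86188098e-01 -5.62711969e-04 -1.48614413e-04] [-0.26905013 -0.67133994  0.0440836 ]
```

View pics/scene.png

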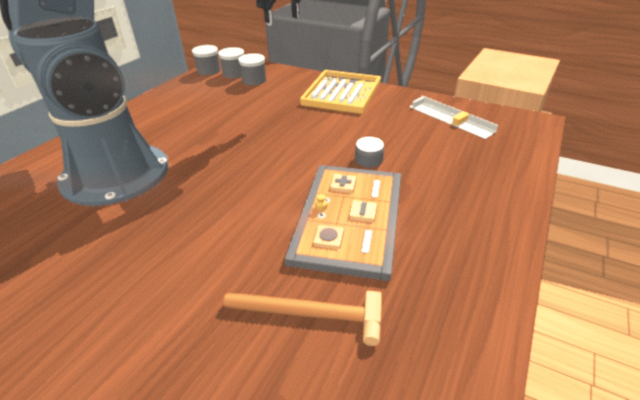

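View pics/side.png

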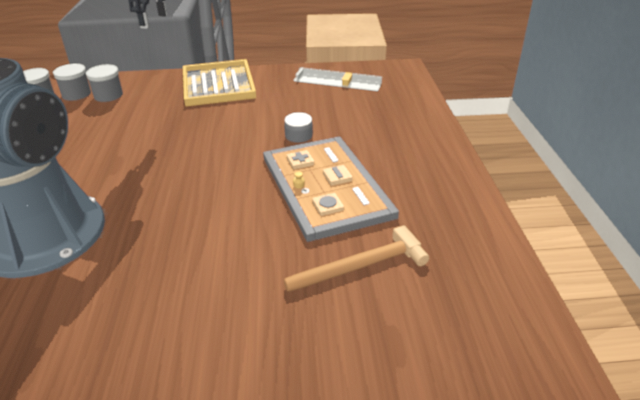

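The scene shows the disc block at about (328,236), the cross at (344,182) and the bar at (363,209). The weight is at (321,203), between disc and cross. The side view agrees: disc (328,203), cross (300,158), bar (338,174).

```bash
python3 - <<'E'
from h import *
px={'scene':[(328.5,235.5),(343.5,181.5),(363,209)],'side':[(328,202.5),(300,158),(338,173.5)]}
loc=np.array([[-28,-88],[-28,88],[28,0.]])/1e3
for n in px:
    d=dict(np.load(f'pics/{n}.npz')); p=toW(d,px[n],.0315)[:,:2]; print(n,p.round(4).tolist())
    a=loc-loc.mean(0); b=p-p.mean(0); A=(a[:,0]+1j*a[:,1]); B=b[:,0]+1j*b[:,1]; s=(A.conj()*B).sum()/(abs(A)**2).sum()
    c=p.mean(0)-0; yaw=np.angle(s); R=np.array([[np.cos(yaw),-np.sin(yaw)],[np.sin(yaw),np.cos(yaw)]])
    print('scale',abs(s),'yaw',yaw,'forme',c-R@loc.mean(0),'fit',(a@R.T+c).round(4).tolist())
E
```

```text
scene [[0.5815, 0.0059], [0.533, 0.1767], [0.6094, 0.108]]
scale 1.0049450800696071 yaw 0.2805084876302734 forme [0.58361444 0.09947187] fit [[0.5811, 0.0072], [0.5323, 0.1763], [0.6105, 0.1072]]
side [[0.5778, 0.0066], [0.5291, 0.176], [0.6082, 0.1066]]
scale 1.00302713474593 yaw 0.27918220642560965 forme [0.58067724 0.09896572] fit [[0.578, 0.0067], [0.5295, 0.1758], [0.6076, 0.1067]]
```

```bash
cat >> h.py <<'E'
from scipy.spatial.transform import Rotation as Rot
phi=(np.pi/2+.28+np.pi/2)/2
Q=[np.cos(phi),np.sin(phi),0,0]
def wrist():
    p=np.array(r.current_tool_pos()); q=r.current_ee_rot(); d=optics.get_image('wrist')
    T=np.eye(4); T[:3,:3]=Rot.from_quat(q).as_matrix(); T[:3,3]=p
    d['cfw']=np.linalg.inv(T@d['mount']); return d
E
python3 - <<'E'
from h import *
r.set_gripper(0.0)
r.move_to([.56,.09,.25],Q)
d=wrist(); np.savez('pics/w1.npz',**d); cv2.imwrite('pics/w1.png',d['pixels'][:,:,::-1])
print(r.current_t(),r.current_tool_pos(),r.current_q(),r.current_opening(),r.current_contact_force())
pts=np.array([[.579,.007,.0315],[.531,.176,.0315],[.609,.107,.0315]])
c=d['cfw']; print(cv2.projectPoints(pts,cv2.Rodrigues(c[:3,:3])[0],c[:3,3],K(d),np.float64(d['D']))[0].reshape(-1,2))
E
```

```text
2.9833 [0.55984181 0.09072236 0.2500115 ] [ 7.85262070e-02  3.85109214e-01  1.61017439e+00  1.16136335e-04
  1.14634505e+00 -1.77310882e+00] 0.0019411160851410198 [ 0.39927064 -0.21186781  0.23927261]
[[247.19085718 172.79390499]
 [391.35688602 173.34991032]
 [319.17996603 216.75307537]]
```

View pics/w1.png

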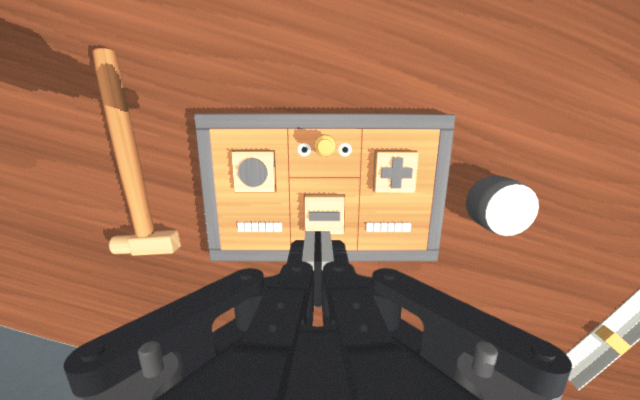

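The wrist view shows the disc face at (254,172), the cross at (397,172), the bar at (324,216) and the weight at (326,146). These sit about 6 px right of the prediction, so I'll check again at rest and closer, above the disc.

```bash
python3 - <<'E'
from h import *
r.move_to([.579,.007,.11],Q); r.sleep(.3)
d=wrist(); np.savez('pics/w2.npz',**d); cv2.imwrite('pics/w2.png',d['pixels'][:,:,::-1])
R=Rot.from_quat(r.current_ee_rot()).as_matrix(); p=np.array(r.current_tool_pos())
print(r.current_t(),p,R.round(4),r.current_contact_force())
pts=np.array([[.579,.007,.0315],[.531,.176,.0315],[.609,.107,.0315],p+R@[0,0,.022]])
c=d['cfw']; print(cv2.projectPoints(pts,cv2.Rodrigues(c[:3,:3])[0],c[:3,3],K(d),np.float64(d['D']))[0].reshape(-1,2))
w=dict(np.load('pics/w1.npz')); print(toW(w,[(254,172),(397,172),(324,216)],.0315).round(4), w['mount'].round(3))
E
```

```text
4.0333 [0.57929523 0.00742497 0.11078411] [[-9.609e-01 -2.769e-01  1.300e-03]
 [-2.769e-01  9.609e-01 -1.000e-04]
 [-1.200e-03 -4.000e-04 -1.000e+00]] [-0.53079839 -0.48629764  0.7024663 ]
[[317.1389054  211.76483567]
 [546.66514643 212.31038401]
 [426.20330195 278.42189415]
 [317.54387907 245.23308707]]
[[0.5758 0.0148 0.0315]
 [0.5275 0.1821 0.0315]
 [0.6063 0.1126 0.0315]] [[-0.    -0.964 -0.264  0.067]
 [ 1.     0.    -0.    -0.   ]
 [ 0.    -0.264  0.964 -0.121]
 [ 0.     0.     0.     1.   ]]
```

View pics/w2.png

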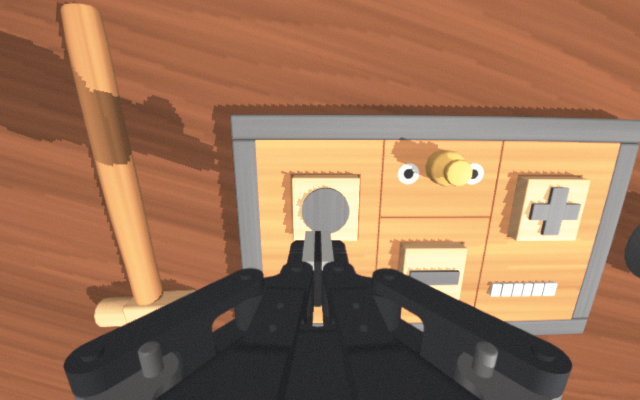

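The close view puts the disc at (326,211), the cross at (555,211), the bar at (434,278) and the fingertips at (318,236). The blocks are about 6–7 mm further along forme +y than the fixed cameras gave. The wrist view shows tips and blocks together, so I'll use it and press the disc under force control.

```bash
cat >> h.py <<'E'
def press(xy,Fmax=9.5):
    xy=list(xy); r.move_to(xy+[.075],Q); r.sleep(.2)
    f0=np.mean([r.current_contact_force()[2] for _ in range(3)])
    log=[]; z=.060; r.move_linear(xy+[z],vel=.08)
    while z>.0405:
        z-=.001 if z>.046 else .0005
        r.move_linear(xy+[z],vel=.02); r.sleep(.05)
        f=r.current_contact_force()[2]-f0; zt=r.current_tool_pos()[2]-.022
        log.append((round(zt*1e3,2),round(f,1)))
        if f>Fmax: break
    r.sleep(.15); log.append((round((r.current_tool_pos()[2]-.022)*1e3,2),round(r.current_contact_force()[2]-f0,1)))
    r.move_linear(xy+[.075],vel=.08)
    print(r.current_t(),log)
E
python3 - <<'E'
from h import *
w=dict(np.load('pics/w2.npz')); P=toW(w,[(326,211),(555,211),(434,278)],.0315)[:,:2]; print(P.round(4),np.linalg.norm(P[0]-P[1]))
np.save('P.npy',P)
press(P[0])
d=wrist(); cv2.imwrite('pics/w3.png',d['pixels'][:,:,::-1])
E
```

```text
[[0.5766 0.0132]
 [0.5282 0.182 ]
 [0.6069 0.113 ]] 0.17561269852631797
12.4583 [(np.float64(37.14), np.float64(-0.6)), (np.float64(36.01), np.float64(-0.0)), (np.float64(34.95), np.float64(0.3)), (np.float64(33.98), np.float64(-1.0)), (np.float64(32.97), np.float64(-0.2)), (np.float64(31.99), np.float64(-0.0)), (np.float64(31.09), np.float64(0.7)), (np.float64(30.07), np.float64(1.6)), (np.float64(29.02), np.float64(1.9)), (np.float64(28.0), np.float64(2.2)), (np.float64(26.97), np.float64(1.7)), (np.float64(25.97), np.float64(1.6)), (np.float64(24.95), np.float64(1.9)), (np.float64(23.96), np.float64(1.9)), (np.float64(23.47), np.float64(2.0)), (np.float64(23.0), np.float64(2.5)), (np.float64(22.57), np.float64(3.9)), (np.float64(22.08), np.float64(3.9)), (np.float64(21.67), np.float64(6.1)), (np.float64(21.25), np.float64(7.4)), (np.float64(20.83), np.float64(8.6)), (np.float64(20.44), np.float64(9.3)), (np.float64(20.05), np.float64(10.4)), (np.float64(20.02), np.float64(10.7))]
```

View pics/w3.png

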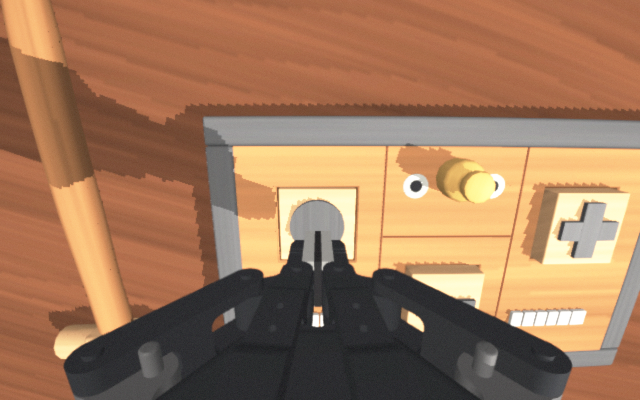

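The disc block now looks flush at (317,224), centred under the fingers, and the force log shows the packing taking load below 23 mm. Next are the cross and then the bar, travelling higher to clear the weight.

```bash
python3 - <<'E'
from h import *
P=np.load('P.npy')
for a,b in ((0,1),(1,2)):
    r.move_linear(list(P[a])+[.12],vel=.15); r.move_to(list(P[b])+[.12],Q); press(P[b])
r.move_linear(list(P[2])+[.14],vel=.15); r.move_to([.53,.09,.22],Q); r.sleep(.2)
d=wrist(); cv2.imwrite('pics/w4.png',d['pixels'][:,:,::-1]); print(r.current_t())
s=optics.get_image('side')['pixels'][110:290,230:450,::-1]; cv2.imwrite('pics/s2.png',cv2.resize(s,None,fx=3,fy=3,interpolation=2))
E
```

```text
22.1417 [(np.float64(37.13), np.float64(0.2)), (np.float64(36.0), np.float64(0.1)), (np.float64(34.96), np.float64(-0.5)), (np.float64(33.96), np.float64(-0.7)), (np.float64(32.96), np.float64(-1.0)), (np.float64(32.1), np.float64(2.4)), (np.float64(31.05), np.float64(2.5)), (np.float64(30.0), np.float64(1.4)), (np.float64(28.99), np.float64(2.1)), (np.float64(28.0), np.float64(1.6)), (np.float64(27.02), np.float64(1.8)), (np.float64(26.0), np.float64(0.5)), (np.float64(24.95), np.float64(1.5)), (np.float64(23.96), np.float64(1.4)), (np.float64(23.48), np.float64(1.8)), (np.float64(22.99), np.float64(2.2)), (np.float64(22.56), np.float64(3.0)), (np.float64(22.11), np.float64(4.8)), (np.float64(21.65), np.float64(4.7)), (np.float64(21.27), np.float64(6.3)), (np.float64(20.83), np.float64(8.6)), (np.float64(20.41), np.float64(9.3)), (np.float64(20.02), np.float64(10.6)), (np.float64(20.03), np.float64(10.4))]
31.5417 [(np.float64(37.13), np.float64(-0.4)), (np.float64(35.99), np.float64(0.3)), (np.float64(34.95), np.float64(0.1)), (np.float64(33.95), np.float64(1.0)), (np.float64(32.98), np.float64(0.4)), (np.float64(32.13), np.float64(1.9)), (np.float64(31.04), np.float64(3.0)), (np.float64(30.01), np.float64(1.8)), (np.float64(29.01), np.float64(2.5)), (np.float64(27.99), np.float64(3.0)), (np.float64(26.98), np.float64(2.2)), (np.float64(25.97), np.float64(2.3)), (np.float64(24.97), np.float64(2.3)), (np.float64(23.97), np.float64(2.3)), (np.float64(23.48), np.float64(3.1)), (np.float64(23.02), np.float64(2.5)), (np.float64(22.57), np.float64(4.5)), (np.float64(22.1), np.float64(5.0)), (np.float64(21.67), np.float64(6.5)), (np.float64(21.27), np.float64(8.4)), (np.float64(20.88), np.float64(8.6)), (np.float64(20.51), np.float64(9.4)), (np.float64(20.08), np.float64(11.2)), (np.float64(20.09), np.float64(11.5))]
32.9
```

View pics/w4.png

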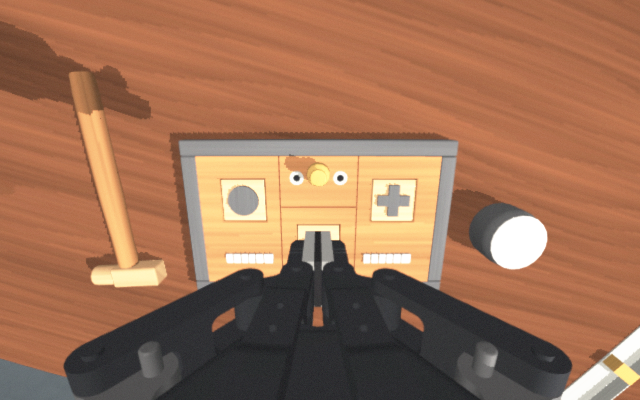

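View pics/s2.png

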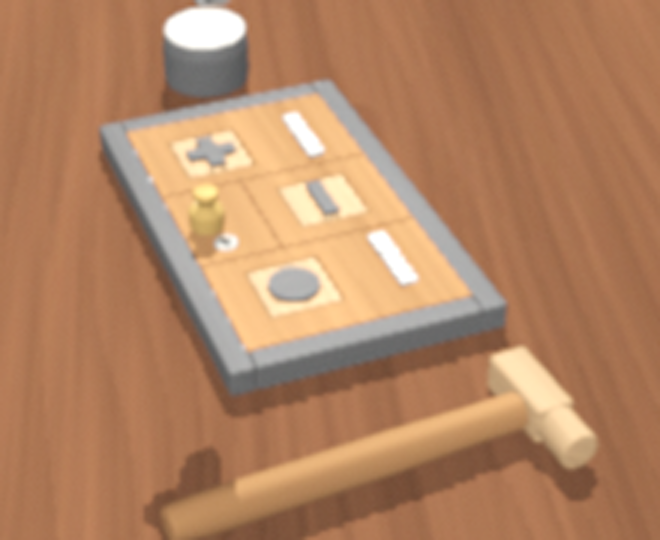

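All three blocks are flush in the side view: disc (293,283), cross (210,153), bar (322,198). The weight, tin and mallet look undisturbed, and the arm is clear.

```bash
python3 -c "
from h import *
print(r.hand_in())"
```

```text
the job is handed in; nothing more can be done
None
```

I pressed the disc, cross and bar blocks level with the furniture in that order, at about 11 N each, and handed the job in at about 33 s; the tin, mallet and weight look undisturbed in the final pictures.

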